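# Stand a cover plate on edge in a snap-in upright stand

## Robot

A 7-joint arm with a two-finger parallel gripper is mounted at the origin on a cart in front of the work surface, level with it; the furniture and walls round the work are solid. World frame = base frame: x ahead of the robot, y to its left, z up, the work surface at z = 0. Lengths are in m, angles in rad, forces in N, time in s.
With the tool pointing down it reaches from about 0.35 to 0.9 m from the base axis. Payload 8.1 kg.
Tool frame: the origin (TCP) lies at the very end of the fingers, on their centre line; the grasp point (between the pads) lies 19 mm behind it (bot.grip_depth is the distance from the TCP to the grasp point, in m); z points along the fingers, y is the line along which they close (so a half turn about z gives the same grasp; the last joint's range is limited). The gripper opens to 85 mm and grips with 20 to 120 N. Pads are 22 mm wide; open, the fingers measure 114 mm over their backs; the gripper's body (76 mm by 85 mm) begins 54 mm behind the grasp point. The pads swing forward as they close: fully open they stand 13 mm farther back than shut.
Start: joints at [-1.279, 0.434, 0.025, 1.573, -0.012, 1.134, -0.075], TCP at [0.24, 0.577, 0.209] pointing down, gripper open.
Joint ranges: [-2.62, 2.62], [-0.44, 2.09], [-1.27, 1.32], [0.08, 2.57], [-1.32, 4.46], [0.12, 2], [-2.74, 2.74]. Speed limits (rad/s): [2.22, 2.22, 3.01, 3.01, 3.14, 3.14, 3.14].

## Interface

Orientations are given as a unit quaternion [w, x, y, z].
In Python, from plant import bot, eyes, close_job gives the robot as it stands.
- The arm moves only by the shell command python3 -m jog 'ROWS' [FORCE]. ROWS is text: rows parted by semicolons, each of 7 numbers parted by spaces: the shift along the tool's x, y, z in mm, then the turn, a rotation vector about the tool's x, y, z in rad, then the opening in per cent of the stroke, from 0 (shut) to 100 (fully open). In form: tx ty tz ax ay az claw; .... A call has 1 to 12 rows; each row is the pose to reach, as a shift and turn from the pose commanded when the call began, along the tool's axes at that moment; what a row does not reach only later rows make up. A row lasts 1/12 s, in which the tool goes at most 41.7 mm and 7.16 degrees, less where a joint would pass 70% of its speed; a pose out of reach is approached as far as the arm can. A call with a gripper value outside its range is refused whole. The fingers move at their own pace and stop on an object; FORCE is the grip in N (left out, the last holds). Time passes only in rows, so rows that repeat a pose let the fingers close. It gives the time, the measured TCP pose, the force, the opening and the grip force at its end, in the units of the state.
- bot.get_state(): the state, without advancing time (a new reading comes with each control period).
- eyes.get_image(name): name is "scene" or "top" or "wrist"; returns the picture (400x640x3 uint8, red, green, blue); there is no depth.
- eyes.get_calibration(name): a dict with "mtx" (3x3 intrinsics, pixels), "k1" (the pictures are not rectified: a ray, as slopes to the right and down, at radius r is drawn at 1 + k1 r^2 times it, then the intrinsics apply), "cam_to_world" (4x4, takes a point from camera to world coordinates). Camera axes: x right, y up, looking along -z (the intrinsics and any distortion apply to the point x, -y, -z); pixel columns grow to the right and rows downward; lengths in m; the calibration is good to about 2 mm. A picture is of the moment at which its call begins: read the wrist's pose just before it. get_calibration takes no time and is no camera call; for the wrist camera it gives the pose at the moment of the call.
- close_job(): hands the job in; it is judged then, once.
The state is a dict: "time_s": time; "joint_pos": joint angles; "joint_velocities": joint speeds; "joint_efforts": joint torques, N m; "ee_pos": TCP position; "tool_rot": TCP orientation; "contact_force": force on the tool from outside, world axes, zero at the start; "ft_torque": the same for the moment, N m; "width": finger opening in m; "grip_force": force on a finger pad.
Only numpy, scipy, OpenCV 4.12 (cv2) and the standard library are available. Lean on these libraries where they do the work, as an engineer would, in place of code of your own. Each camera call takes 0.05 s, during which the arm holds its last target. There are 200 camera calls.

## Task

Take the flat black plate off the aluminium profile offcut and stand it upright on one of its short edges in the stand: its foot behind the low toe strip and right down on the base, its face flat against the upright back plate, snapped fully home behind the two sprung rollers. Leave it standing there by itself and do not push the square hood or the tape roll about.

Things in the scene. Friction and masses are not known exactly. Their poses are not given: they have to be found in the camera images.
- plate: Flat black plate, 140 x 60 x 14 mm, 0.15 to 0.31 kg, alike at both ends and on both faces (shallow ring in the middle, four screw heads near the corners). Origin in its middle; own x along the 140 mm, y along the 60 mm, z across the 14 mm. Starts flat across the offcut, one end overhanging it by about 50 mm, the other by about 10 mm; gripped near one end it tends to turn between the fingers.
- offcut: Aluminium profile offcut fixed to the bench, a block 180 x 80 x 40 mm, 180 along its own x, 80 along its own y. Origin in the middle of its underside. The long overhang of the plate is on its +y side.
- stand: Aluminium stand on a dark steel base, fixed. Origin under the back plate's face, on the base's underside, midway between the rollers; z up; own x is square to the back plate, pointing from it towards toe strip and rollers. Base: x -75 to 51, y +-62, top at z 12 mm. Home for the plate: middle at x 7, y 0, z 82 mm, its 140 mm length upright, its thickness along x.
- stand_back (a point): Middle of the back plate's face (stand frame x 0, y 0, z 60 mm; same axes as the stand). The back plate is 46 mm wide, z 26 to 94 mm, 16 mm thick; below z 26 mm it is undercut 6 mm deep (to x -6 mm), so a leaning foot has room.
- stand_toe (a point): Top inner edge of the toe strip (stand frame x 20, y 0, z 18 mm; same axes). The strip is 6 mm high (z 12 to 18), to x 29, y +-35 mm; its inner face is a bevel from x 15 at the base to x 20 at its top, which guides the foot down and back. The foot slot on the base is thus 15 mm wide (x 0 to 15).
- stand_gate (a point): Midway between the two grey rollers (stand frame x 19, y 0, z 76 mm; same axes). They are upright, 16 mm diameter, 20 mm long, at y +-35 mm, 54 mm free between them; each is sprung outwards-yielding along y, 3.6 N at rest, 600 N/m, 8 mm travel, on a post at y +-51 to 59, x 9 to 29, up to z 88 mm. Once in, their grip may hold the plate a few mm above the base: press it down.
- stand_foot (a point): Middle of the plate's footprint when home, on the base's top (stand frame x 7, y 0, z 12 mm; same axes). With its foot behind the toe strip and its top leaning 30 degrees towards +x the plate clears the rollers; pushed at the top towards -x with some 10 to 20 N it spreads them, and they snap in front of its side edges and press it to the back plate.
- hood: Loose black printed square hood, 95 x 115 x 23 mm, a bystander. Origin at the middle of its underside.
- tape: Loose roll of tape, 81 mm across, 24 mm high, a bystander. Origin at the middle of its underside.

How it is judged:
At the end, for the whole second after the job is handed in: The plate stands at rest on a short edge on the stand's base, within 2 degrees of upright and its face within 3.4 degrees of parallel to the back plate, its middle within 2.5 mm of its home distance from the back plate, 7 mm of centre sideways and 3 mm of its home height (angle between the x axis of plate and the z axis of stand, either way round below 0.035 rad and angle between the z axis of plate and the x axis of stand, either way round below 0.06 rad and x of plate in the frame of stand between 0.0045 and 0.0095 m and y of plate in the frame of stand between -0.007 and 0.007 m and z of plate in the frame of stand between 0.079 and 0.0845 m and linear speed of plate below 0.02 m/s); the robot touches nothing.
It fails at once if the hood or the tape roll is pushed more than 20 mm (distance of any of hood, tape from where it was at the start of the episode above 0.02 m).
It also fails if it takes over 43 s, if anything falls off the work surface, if the arm or the gripper's body presses on something with over 40 N, if the wrist force passes 120 N, or if a joint passes its speed limit or range.

## Working session

There is one attempt and no reset: what is moved stays moved. The work goes in short steps, Python scripts to look and compute and a shell command to move; the robot and the scene stay as the last step left them, time stands still between calls to the robot, and variables do not carry over. Pictures are saved under pics/ and viewed, at most 10 in all, crops included, and the job is handed in when it is done.

```bash
mkdir -p pics; ls; python3 - <<'E'
from plant import bot, eyes
import cv2
s=bot.get_state(); print({k:s[k] for k in('time_s','ee_pos','tool_rot','width','contact_force')})
for n in('scene','top'):
    cv2.imwrite(f'pics/{n}0.png',cv2.cvtColor(eyes.get_image(n),cv2.COLOR_RGB2BGR)); c=eyes.get_calibration(n); print(n,c)
E
```

```text
pics
{'time_s': 0.0, 'ee_pos': array([0.24024161, 0.57639197, 0.20823043]), 'tool_rot': array([-8.89201199e-05,  1.96189972e-01,  9.80565589e-01, -7.83197574e-04]), 'width': 0.08543350988635404, 'contact_force': array([-0.21083035, -0.79103367,  0.42822319])}
scene {'mtx': array([[372.25414263,   0.        , 311.87827717],
       [  0.        , 372.25414263, 201.32063376],
       [  0.        ,   0.        ,   1.        ]]), 'k1': 0.027011342442723543, 'cam_to_world': array([[ 0.77422555,  0.41150648, -0.48087131,  0.09586296],
       [-0.63252615,  0.47663209, -0.61051824, -0.69741505],
       [-0.02203352,  0.7768425 ,  0.62930935,  0.72281337],
       [ 0.        ,  0.        ,  0.        ,  1.        ]])}
top {'mtx': array([[382.35130411,   0.        , 321.33886988],
       [  0.        , 382.35130411, 203.81521214],
       [  0.        ,   0.        ,   1.        ]]), 'k1': -0.06912031389961695, 'cam_to_world': array([[ 0.02740866,  0.97935486, -0.20028186,  0.4105924 ],
       [-0.99961809,  0.02755971, -0.00203441, -0.07067898],
       [ 0.00352731,  0.20026113,  0.97973621,  1.0044374 ],
       [ 0.        ,  0.        ,  0.        ,  1.        ]])}
```

View pics/top0.png

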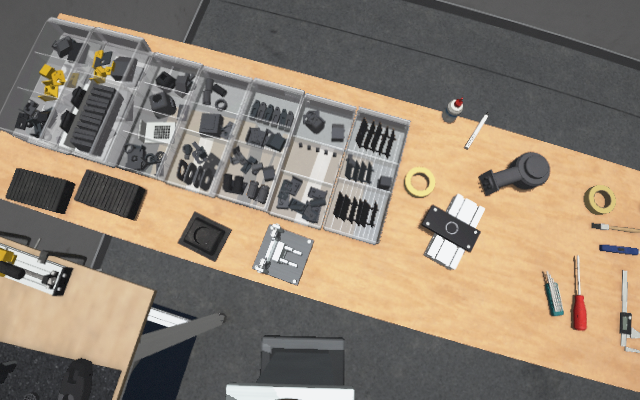

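View pics/scene0.png

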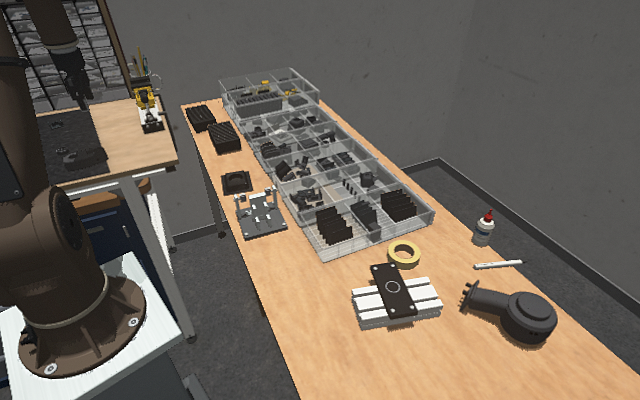

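The top view shows the plate at about (451,228) across the offcut, the stand at (283,253), the hood at (205,236) and the tape at (420,182). I'll enlarge these.

```bash
python3 - <<'E'
import cv2, numpy as np
t=cv2.imread('pics/top0.png'); s=cv2.imread('pics/scene0.png')
def crop(im,x,y,w,h,f):
    c=cv2.resize(im[y:y+h,x:x+w],None,fx=f,fy=f,interpolation=cv2.INTER_CUBIC)
    for u in range(x-x%10+10,x+w,10): cv2.line(c,((u-x)*f,0),((u-x)*f,6 if u%50 else 14),(0,0,255),1)
    for v in range(y-y%10+10,y+h,10): cv2.line(c,(0,(v-y)*f),(6 if v%50 else 14,(v-y)*f),(0,0,255),1)
    return c
a=np.hstack([crop(t,410,185,80,100,5),crop(t,245,213,80,80,5)[:400].copy() if 0 else crop(t,245,205,80,100,5)])
cv2.imwrite('pics/a.png',a)
b=np.hstack([crop(s,345,250,100,90,4),crop(s,215,165,100,90,4)])
cv2.imwrite('pics/b.png',b); print(a.shape,b.shape)
E
```

```text
(500, 800, 3) (360, 800, 3)
```

View pics/a.png

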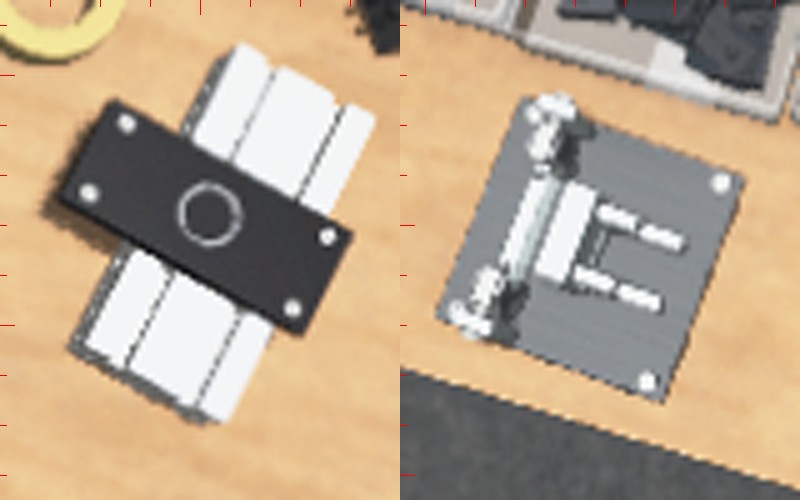

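View pics/b.png

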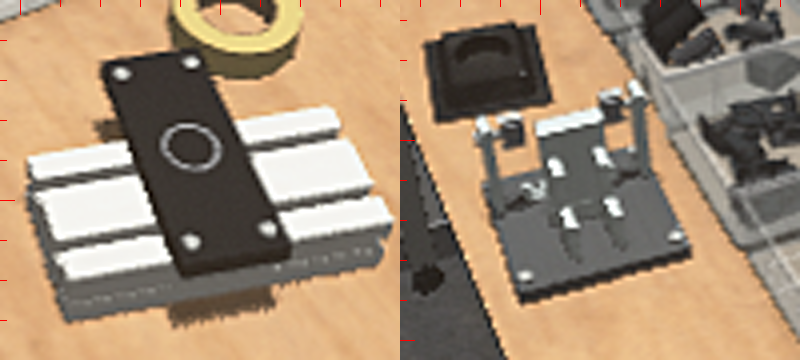

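The crops give me usable corners. The plate's long overhang is at image left (world +y), and the stand's rollers also face image left. I'll fit the poses next.

```bash
cat > h.py <<'E'
import numpy as np, cv2
from scipy.optimize import least_squares
from scipy.spatial.transform import Rotation as R
from plant import bot, eyes
def proj(n,P,c=None):
    c=c or eyes.get_calibration(n); T=np.linalg.inv(c['cam_to_world'])
    p=np.atleast_2d(P)@T[:3,:3].T+T[:3,3]; s=np.c_[p[:,0],-p[:,1]]/-p[:,2:3]
    s=s*(1+c['k1']*(s**2).sum(1,keepdims=True)); m=c['mtx']
    return s*[m[0,0],m[1,1]]+m[:2,2]
def pose(v,L):  # v=x,y,yaw
    c,s=np.cos(v[2]),np.sin(v[2]); L=np.atleast_2d(L)
    return np.c_[L[:,0]*c-L[:,1]*s+v[0],L[:,0]*s+L[:,1]*c+v[1],L[:,2]]
def fit(obs,v0):
    f=lambda v:np.concatenate([(proj(n,pose(v,L))-uv).ravel() for n,L,uv in obs])
    r=least_squares(f,v0,loss='soft_l1'); return r.x,np.round(r.fun.reshape(-1,2),1)
def tool():
    s=bot.get_state(); return s,np.array(s['ee_pos']),R.from_quat(np.roll(s['tool_rot'],-1))
def delta(p,Rm):  # target TCP pos, Rotation
    s,p0,R0=tool(); return np.round(R0.inv().apply(p-p0)*1e3,1),np.round((R0.inv()*Rm).as_rotvec(),3)
E
python3 - <<'E'
from h import *
a=lambda x,y:(410+x/5,185+y/5); a2=lambda x,y:(245+(x-400)/5,205+y/5)
b=lambda x,y:(345+x/4,250+y/4); b2=lambda x,y:(215+(x-400)/4,165+y/4)
X,Y=.07,.03
# plate: +x towards long overhang (image left)
pl=[('top',[[X,Y,.054],[X,-Y,.054],[-X,-Y,.054],[-X,Y,.054]],0)]
q=np.array([a(62,197),a(115,100),a(352,233),a(300,333)])
cands=[]
for perm in ([0,1,2,3],[1,0,3,2]):
    o=[('top',np.array(pl[0][1]),q[perm]),('top',np.array([[0,0,.054]]),np.array([a(209,214.5)])),('scene',np.array([[0,0,.054]]),np.array([b(192.5,150)]))]
    for y0 in(1.5,2.5): v,r=fit(o,[.45,-.35,y0]); cands.append((abs(r).sum(),v,r))
print(min(cands,key=lambda c:c[0]))
c=[(.051,.062,.012),(.051,-.062,.012),(-.075,-.062,.012),(-.075,.062,.012)]
q=np.array([a2(438,318),a2(528,95),a2(745,180),a2(663,402)])
# stand x towards image left(+y): +y_s = to the left of it
best=[]
for perm in ([0,1,2,3],[1,0,3,2]):
    o=[('top',np.array(c),q[perm])]
    for y0 in(1.,2.): v,r=fit(o,[.36,.03,y0]); best.append((abs(r).sum(),v,r))
m=min(best,key=lambda c:c[0]); print(m)
# predictions for checks in crop coords
for P in c+[(0,-.023,.094),(0,.023,.094),(-.016,.023,.094),(-.016,-.023,.094),(.02,.035,.018),(.019,.035,.086),(.019,-.035,.086)]:
    w=pose(m[1],P); print(P,((proj('top',w)[0]-[245,205])*5+[400,0]).round(),((proj('scene',w)[0]-[215,165])*4+[400,0]).round())
E
```

```text
(np.float64(4.599999999999999), array([ 0.55171702, -0.39945393,  1.06711986]), array([[-0.6, -0.1],
       [-0.5, -0.8],
       [ 0.6,  0.1],
       [ 0.7,  0.6],
       [-0.3,  0.1],
       [ 0.1,  0.1]]))
(np.float64(3.5), array([0.48099033, 0.03623525, 1.24025617]), array([[-0.5, -0.1],
       [-0.5, -0.2],
       [ 1. , -0.3],
       [ 0.2,  0.7]]))
(0.051, 0.062, 0.012) [435. 317.] [482. 184.]
(0.051, -0.062, 0.012) [525.  94.] [643. 145.]
(-0.075, -0.062, 0.012) [750. 178.] [693. 250.]
(-0.075, 0.062, 0.012) [664. 406.] [518. 296.]
(0, -0.023, 0.094) [572. 181.] [600. 109.]
(0, 0.023, 0.094) [536. 272.] [535. 124.]
(-0.016, 0.023, 0.094) [567. 284.] [540. 138.]
(-0.016, -0.023, 0.094) [603. 193.] [606. 122.]
(0.02, 0.035, 0.018) [509. 289.] [526. 195.]
(0.019, 0.035, 0.086) [492. 283.] [513. 122.]
(0.019, -0.035, 0.086) [546. 146.] [610.  99.]
```

```bash
cat >> h.py <<'E'
PL=np.array([0.5517,-0.3995,1.0671]); ST=np.array([0.4810,0.0362,1.2403])
def down(yaw_x,tilt=0): # tool x at yaw_x, tool z down; tilt about tool y
    x=np.array([np.cos(yaw_x),np.sin(yaw_x),0]); z=np.array([0,0,-1.]); y=np.cross(z,x)
    return R.from_matrix(np.c_[x,y,z])*R.from_rotvec([0,tilt,0])
E
python3 - <<'E'
from h import *
print(delta(pose(PL,[.054,0,.13])[0],down(PL[2])))
E
```

```text
(array([-668.8, -727.3,   79.4]), array([-1.00e-03,  1.00e-03,  1.68e+00]))
```

```bash
python3 -m jog '-669 -727 60 0 0 1.68 100;-669 -727 60 0 0 1.68 100;-669 -727 60 0 0 1.68 100;-669 -727 60 0 0 1.68 100;-669 -727 60 0 0 1.68 100;-669 -727 60 0 0 1.68 100;-669 -727 60 0 0 1.68 100;-669 -727 60 0 0 1.68 100;-669 -727 60 0 0 1.68 100;-669 -727 60 0 0 1.68 100;-669 -727 60 0 0 1.68 100;-669 -727 60 0 0 1.68 100' 
python3 -c "
from h import *
print(delta(pose(PL,[.054,0,.13])[0],down(PL[2])),bot.get_state()['joint_pos'])"
```

```text
time_s: 1.1
ee_pos: [0.411, 0.106, 0.1786]
tool_rot: [-0.0, 0.814, 0.581, 0.0]
contact_force: [1.3, 0.2, 0.3]
width: 0.0853
grip_force: 0.0
(array([-379.5,  306.2,   48.5]), array([-0.   , -0.   ,  0.174])) [-0.8275146   0.13534571  0.51024124  2.10442658 -0.08341918  0.9203599
 -0.60051389]
```

```bash
python3 -m jog '-380 306 48 0 0 0.174 100;-380 306 48 0 0 0.174 100;-380 306 48 0 0 0.174 100;-380 306 48 0 0 0.174 100;-380 306 48 0 0 0.174 100;-380 306 48 0 0 0.174 100;-380 306 48 0 0 0.174 100;-380 306 48 0 0 0.174 100;-380 306 48 0 0 0.174 100;-380 306 48 0 0 0.174 100;-380 306 48 0 0 0.174 100;-380 306 48 0 0 0.174 100' 
python3 -c "
from h import *
print(delta(pose(PL,[.054,0,.13])[0],down(PL[2])),bot.get_state()['joint_pos'])"
```

```text
time_s: 2.1
ee_pos: [0.58, -0.3532, 0.1297]
tool_rot: [0.0, 0.86, 0.51, -0.001]
contact_force: [-0.1, -0.7, 0.4]
width: 0.0853
grip_force: 0.0
(array([-0.2, -2.4, -0.3]), array([-0.   ,  0.001,  0.004])) [ 0.10490437  0.64218099  0.59522393  1.55404496 -0.39223468  1.06744752
  0.29936904]
```

```bash
python3 -m jog '0 -2 40 0 0 0.004 100;0 -2 75 0 0 0.004 100;0 -2 106 0 0 0.004 100;0 -2 106 0 0 0.004 100;0 -2 106 0 0 0.004 60;0 -2 106 0 0 0.004 60;0 -2 106 0 0 0.004 60;0 -2 106 0 0 0.004 60;0 -2 106 0 0 0.004 60;0 -2 106 0 0 0.004 60' 100
```

```text
time_s: 2.93
ee_pos: [0.5796, -0.3491, 0.0262]
tool_rot: [0.001, 0.861, 0.509, 0.001]
contact_force: [1.0, 1.3, 2.5]
width: 0.0509
grip_force: 1.3
```

```bash
python3 -m jog '0 0 0 0 0 0 40;0 0 0 0 0 0 40;0 0 0 0 0 0 40;0 0 0 0 0 0 40' 100
```

```text
time_s: 3.27
ee_pos: [0.5788, -0.3486, 0.0248]
tool_rot: [0.0, 0.861, 0.509, 0.0]
contact_force: [1.1, 1.1, 2.8]
width: 0.034
grip_force: 1.4
```

```bash
python3 - <<'E'
from h import *
w=cv2.cvtColor(eyes.get_image('wrist'),cv2.COLOR_RGB2BGR); s=cv2.cvtColor(eyes.get_image('scene'),cv2.COLOR_RGB2BGR); t=cv2.cvtColor(eyes.get_image('top'),cv2.COLOR_RGB2BGR)
a=np.hstack([cv2.resize(s[225:345,320:450],(400,370),interpolation=2),cv2.resize(t[180:290,390:510],(400,370),interpolation=2)])
b=np.zeros((230,800,3),np.uint8); b[:, :368]=cv2.resize(w,(368,230))
cv2.imwrite('pics/c.png',np.vstack([a,b]))
E
```

```text
(no output)
```

View pics/c.png

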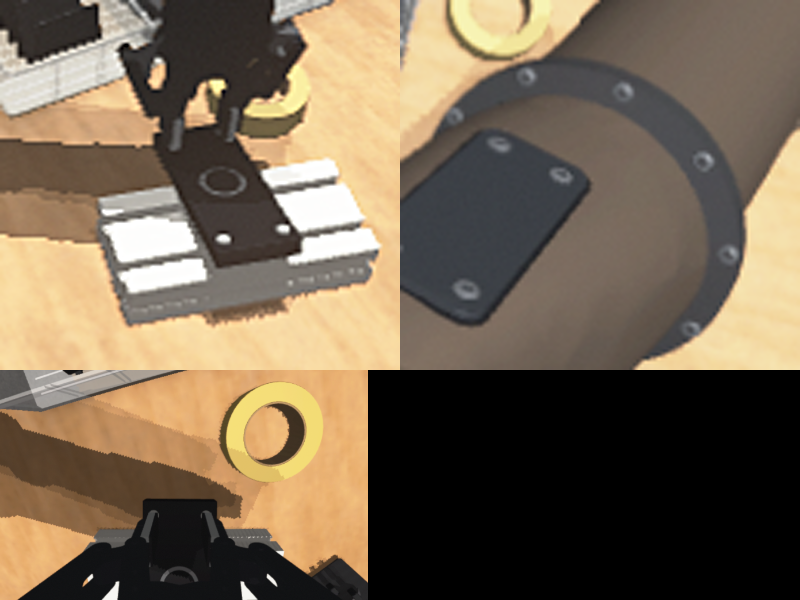

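The plate looks tipped: its near end is up about 8 px and the fingers are on its far end. I'll open, lift and look again.

```bash
python3 -m jog '0 0 0 0 0 0 100;0 0 0 0 0 0 100;0 0 0 0 0 0 100;0 0 0 0 0 0 100;0 0 0 0 0 0 100;0 0 0 0 0 0 100' 
python3 - <<'E'
from h import *
s=cv2.cvtColor(eyes.get_image('scene'),cv2.COLOR_RGB2BGR);cv2.imwrite('pics/d_s1.png',s)
E
python3 -m jog '0 0 -40 0 0 0 100;0 0 -80 0 0 0 100;0 0 -120 0 0 0 100;0 0 -120 0 0 0 100;0 0 -120 0 0 0 100'
python3 - <<'E'
from h import *
print(tool()[1],eyes.get_calibration('wrist'))
w=cv2.cvtColor(eyes.get_image('wrist'),cv2.COLOR_RGB2BGR)
s=cv2.cvtColor(eyes.get_image('scene'),cv2.COLOR_RGB2BGR);cv2.imwrite('pics/d_s2.png',s);cv2.imwrite('pics/d_w.png',w)
s1=cv2.imread('pics/d_s1.png')
f=lambda s:cv2.resize(s[230:330,340:450],(275,250),interpolation=2)
a=np.zeros((250,640,3),np.uint8); a[:,:275]=f(s1); a[:,300:575]=f(s)
im=np.vstack([a,w])[:600]
cv2.imwrite('pics/d.png',im)
E
```

```text
time_s: 3.92
ee_pos: [0.5782, -0.3488, 0.0245]
tool_rot: [-0.0, 0.861, 0.509, -0.0]
contact_force: [-0.1, 0.1, -1.3]
width: 0.0854
grip_force: 0.0
time_s: 4.38
ee_pos: [0.5798, -0.35, 0.1477]
tool_rot: [0.002, 0.861, 0.509, 0.001]
contact_force: [-0.6, 0.7, -0.6]
width: 0.0856
grip_force: 0.0
[ 0.57976615 -0.34999628  0.14766632] {'mtx': array([[346.80923284,   0.        , 312.39305219],
       [  0.        , 346.80923284, 199.0599698 ],
       [  0.        ,   0.        ,   1.        ]]), 'k1': -0.03985471289793194, 'cam_to_world': array([[ 0.87673789,  0.46004209,  0.140328  ,  0.6141363 ],
       [-0.4809566 ,  0.83652146,  0.26251208, -0.28283628],
       [ 0.00337922, -0.29764597,  0.95467034,  0.31191077],
       [ 0.        ,  0.        ,  0.        ,  1.        ]])}
```

View pics/d.png

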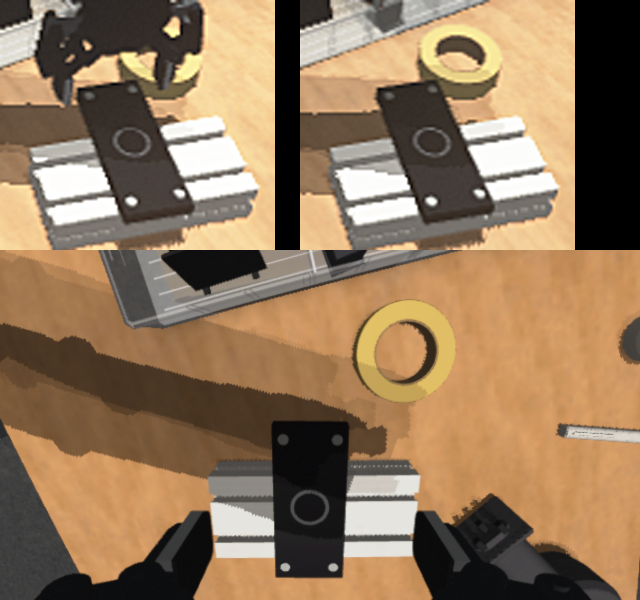

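The plate is back flat and centred laterally between the fingers. I'll compare where the fingertips were with the plate.

```bash
python3 - <<'E'
from h import *
X,Y=.07,.03
c={'mtx':np.array([[346.80923284,0,312.39305219],[0,346.80923284,199.0599698],[0,0,1]]),'k1':-0.03985471289793194,'cam_to_world':np.array([[0.87673789,0.46004209,0.140328,0.6141363],[-0.4809566,0.83652146,0.26251208,-0.28283628],[0.00337922,-0.29764597,0.95467034,0.31191077],[0,0,0,1]])}
L=np.array([[X,Y,.054],[X,-Y,.054],[-X,-Y,.054],[-X,Y,.054],[0,0,.054]])
print(proj('wrist',pose(PL,L),c).round(1))
q=np.array([(272,172),(349,172),(342,326),(276,326),(310,258)])
r=least_squares(lambda v:(proj('wrist',pose(v,L),c)-q).ravel(),PL); print(r.x,r.fun.round(1))
off=lambda p:((p-[340,230])*2.5).round()
print('plate scene',off(proj('scene',pose(PL,L))))
_,_,R0=tool(); tcp=np.array([.5782,-.3488,.0245])
for y in(-.057,-.043,.043,.057):
  for z in(0,-.013,-.026): print(y,z,off(proj('scene',tcp+R0.apply([0,y,z])))[0])
d=tcp[:2]-r.x[:2]; print(d@[np.cos(r.x[2]),np.sin(r.x[2])],d@[-np.sin(r.x[2]),np.cos(r.x[2])])
E
python3 - <<'E'
import cv2
s=cv2.imread('pics/d_s1.png'); cv2.imwrite('pics/e.png',cv2.resize(s[222:302,340:440],(800,640)[:2] if 0 else (750,600),interpolation=2))
E
```

```text
[[273.9 176.4]
 [352.5 176.5]
 [346.5 329.9]
 [279.  330. ]
 [313.  259.2]]
[ 0.55092026 -0.39542335  1.05924017] [-1.   0.   0.9  0.7  1.   1.2 -0.7  0.7 -0.2 -2.3]
plate scene [[ 76.  89.]
 [138.  80.]
 [198. 206.]
 [128. 218.]
 [133. 144.]]
-0.057 0 [ 49. 125.]
-0.057 -0.013 [ 50. 116.]
-0.057 -0.026 [ 51. 107.]
-0.043 0 [ 63. 123.]
-0.043 -0.013 [ 64. 114.]
-0.043 -0.026 [ 65. 105.]
0.043 0 [151. 109.]
0.043 -0.013 [152. 100.]
0.043 -0.026 [154.  91.]
0.057 0 [165. 107.]
0.057 -0.013 [166.  98.]
0.057 -0.026 [168.  88.]
0.05400918391966548 -0.0009637368372912528
```

View pics/e.png

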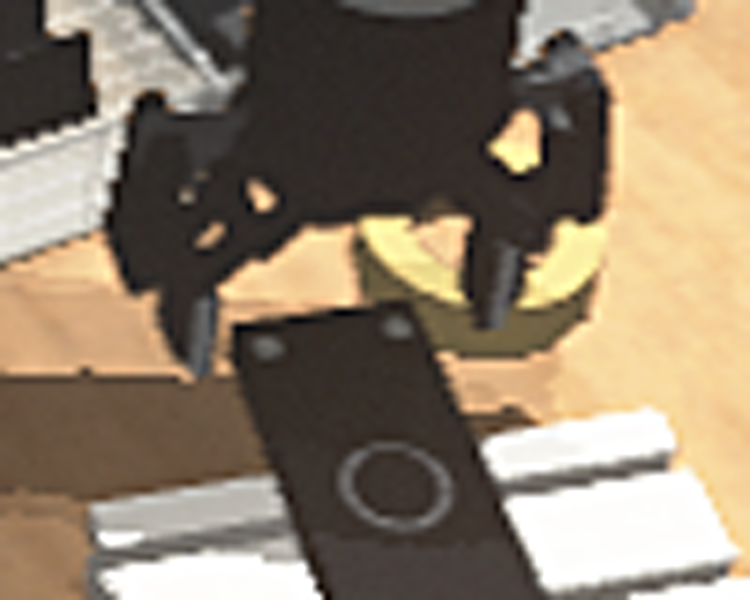

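When open, the fingertips sit about 26 mm above the nominal TCP, level with the plate's top, so I need to go about 18 mm lower.

```bash
python3 -m jog '0 -1 40 0 0 0 100;0 -1 80 0 0 0 100;0 -1 115 0 0 0 100;0 -1 137 0 0 0 100;0 -1 137 0 0 0 100;0 -1 137 0 0 0 100;0 -1 137 0 0 0 60;0 -1 137 0 0 0 60;0 -1 137 0 0 0 60;0 -1 137 0 0 0 60;0 -1 137 0 0 0 60;0 -1 137 0 0 0 60' 100
```

```text
time_s: 5.48
ee_pos: [0.5786, -0.3491, 0.0102]
tool_rot: [0.001, 0.861, 0.509, 0.001]
contact_force: [-0.7, 1.3, 5.0]
width: 0.0579
grip_force: 105.0
```

Gripped. Lifting, with the squeeze kept on.

```bash
python3 -m jog '0 0 -15 0 0 0 50;0 0 -45 0 0 0 50;0 0 -80 0 0 0 50;0 0 -115 0 0 0 50;0 0 -150 0 0 0 50;0 0 -180 0 0 0 50;0 0 -200 0 0 0 50;0 0 -200 0 0 0 50;0 0 -200 0 0 0 50;0 0 -200 0 0 0 50' 100
python3 - <<'E'
from h import *
print(repr(eyes.get_calibration('wrist')),tool()[2].as_quat())
w=cv2.cvtColor(eyes.get_image('wrist'),cv2.COLOR_RGB2BGR)
s=cv2.cvtColor(eyes.get_image('scene'),cv2.COLOR_RGB2BGR);cv2.imwrite('pics/f_s.png',s);cv2.imwrite('pics/f_w.png',w)
im=np.zeros((600,800,3),np.uint8)
im[:320,:512]=cv2.resize(w,(512,320)); im[:320,512:]=cv2.resize(s[150:310,320:464],(288,320)); im[320:,:448]=cv2.resize(s[140:340,300:620],(448,280))
cv2.imwrite('pics/f.png',im)
E
```

```text
time_s: 6.32
ee_pos: [0.5771, -0.3476, 0.207]
tool_rot: [-0.001, 0.861, 0.509, 0.0]
contact_force: [-0.9, 1.2, -3.9]
width: 0.0577
grip_force: 107.9
{'mtx': array([[346.80923284,   0.        , 312.39305219],
       [  0.        , 346.80923284, 199.0599698 ],
       [  0.        ,   0.        ,   1.        ]]), 'k1': -0.03985471289793194, 'cam_to_world': array([[ 0.87682177,  0.45830684,  0.14539056,  0.61233016],
       [-0.48080626,  0.83763641,  0.25921146, -0.28103838],
       [-0.00298604, -0.29718695,  0.95481464,  0.37130674],
       [ 0.        ,  0.        ,  0.        ,  1.        ]])} [ 8.60577913e-01  5.09318453e-01  5.76901427e-05 -6.04444290e-04]
```

View pics/f.png

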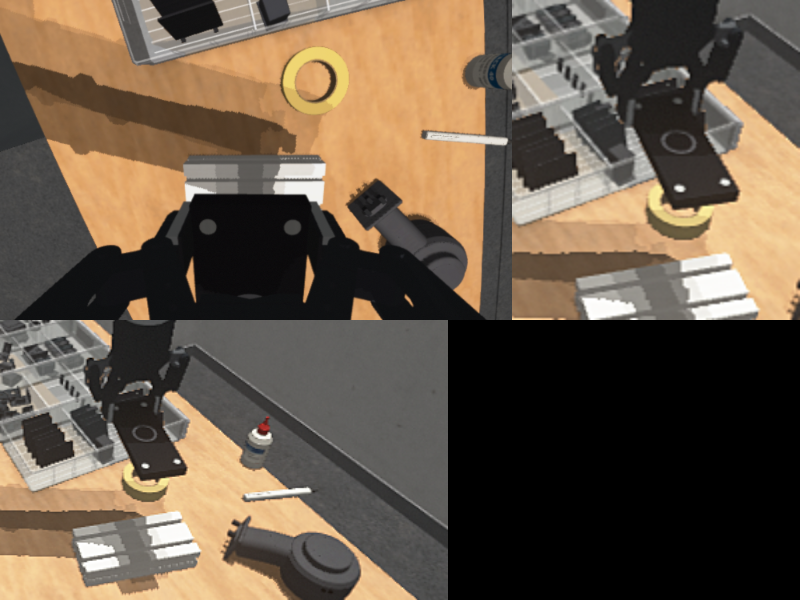

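The plate is held and still roughly horizontal, with screws at about (680,188) and (728,185) in the upper right crop. I'll loosen the grip so it swings down, and watch the moment.

```bash
cat >> h.py <<'E'
def rep():
    s,p,Rm=tool(); print(s['time_s'],'F',Rm.inv().apply(s['contact_force']).round(1),'M(tool)',Rm.inv().apply(s['ft_torque']).round(3),'M(w)',np.round(s['ft_torque'],3),'w',s['width'],s['grip_force'])
E
python3 -c "from h import *;rep()"
python3 -m jog '0 0 0 0 0 0 50;0 0 0 0 0 0 50;0 0 0 0 0 0 50;0 0 0 0 0 0 50;0 0 0 0 0 0 50;0 0 0 0 0 0 50' 20
python3 -c "
from h import *;rep()
cv2.imwrite('pics/g_s.png',cv2.cvtColor(eyes.get_image('scene'),cv2.COLOR_RGB2BGR))"
cat > ang.py <<'E'
from h import *
import sys
def score(img,P,Rm,th,off):
    # plate: long axis dir from grip to free end = rot about tool y; th=0 -> along -tool x, 90deg -> along +tool z
    u=np.array([-np.cos(th),0,np.sin(th)]); n=np.cross(u,[0,1,0])
    C=[]
    for a in(-.016,.124):
        for y in(-.03,.03):
            for t in(-.007,.007): C.append(np.array([0,0,off])+a*u+t*n+[0,y,0])
    h=cv2.convexHull(proj('scene',P+Rm.apply(C)).astype(np.float32)).round().astype(np.int32)
    m=np.zeros(img.shape,np.uint8); cv2.fillConvexPoly(m,h,1); o=cv2.dilate(m,np.ones((7,7)))-m
    top=P+Rm.apply([0,0,-.02]); return m,o
def run(f):
    img=cv2.imread(f,0); d=(img<75).astype(float); _,P,Rm=tool(); best=[]
    for off in(-.04,-.032,-.024):
        for th in np.radians(np.arange(-40,141,4)):
            m,o=score(img,P,Rm,th,off); best.append((d[m>0].mean()-d[o>0].mean(),round(np.degrees(th)),off))
    print(sorted(best)[::-1][:6])
if __name__=='__main__': run(sys.argv[1])
E
python3 ang.py pics/f_s.png; python3 ang.py pics/g_s.png
```

```text
6.4167 F [ 0.  -0.8  3.6] M(tool) [-0.009  0.121  0.01 ] M(w) [ 0.102 -0.067 -0.01 ] w 0.05760151646687565 107.85545825958252
time_s: 6.92
ee_pos: [0.5775, -0.3483, 0.2076]
tool_rot: [-0.0, 0.861, 0.509, -0.0]
contact_force: [-0.3, 0.5, -2.5]
width: 0.058
grip_force: 107.9
6.9167 F [ 0.3 -0.5  2.5] M(tool) [-0.021  0.06   0.002] M(w) [ 0.042 -0.047 -0.002] w 0.058020534016234 107.85277605056763
[(np.float64(0.5834868549383385), 4, -0.04), (np.float64(0.570146136183872), 0, -0.032), (np.float64(0.5623814097703184), 8, -0.04), (np.float64(0.548309958659668), -4, -0.024), (np.float64(0.5268345825556073), 4, -0.032), (np.float64(0.5255527142319595), 0, -0.04)]
[(np.float64(0.5864730006670664), 4, -0.04), (np.float64(0.5673412890394023), 0, -0.032), (np.float64(0.5633307991798557), 0, -0.04), (np.float64(0.5393573285656676), -4, -0.032), (np.float64(0.5372967325548086), 8, -0.04), (np.float64(0.5265764558770989), -8, -0.024)]
```

```bash
python3 -m jog '0 0 0 0 0 0 66;0 0 0 0 0 0 66;0 0 0 0 0 0 66' 20; python3 -c "from h import *;rep()"
```

```text
time_s: 7.22
ee_pos: [0.5775, -0.3483, 0.2077]
tool_rot: [0.0, 0.861, 0.509, 0.0]
contact_force: [-0.1, 0.4, -1.6]
width: 0.0573
grip_force: 107.9
7.2167 F [ 0.3 -0.3  1.6] M(tool) [0.033 0.149 0.039] M(w) [ 0.147 -0.043 -0.039] w 0.05734338120812411 107.85296201705933
```

```bash
python3 -m jog '0 0 0 0 0 0 68;0 0 0 0 0 0 68' 20; python3 -c "from h import *;rep()"
```

```text
time_s: 7.38
ee_pos: [0.5775, -0.3483, 0.2077]
tool_rot: [-0.0, 0.861, 0.509, 0.0]
contact_force: [0.9, -0.8, -2.8]
width: 0.0582
grip_force: 79.5
7.3833 F [-0.3  1.2  2.8] M(tool) [0.004 0.149 0.004] M(w) [ 0.133 -0.068 -0.004] w 0.05818905822039535 79.45709824562073
```

```bash
python3 -m jog '0 0 0 0 0 0 68.5;0 0 0 0 0 0 68.5' 20; python3 -c "from h import *;rep()"; python3 -m jog '0 0 0 0 0 0 68.8;0 0 0 0 0 0 68.8' 20; python3 -c "from h import *;rep()"
```

```text
time_s: 7.55
ee_pos: [0.5775, -0.3483, 0.2077]
tool_rot: [-0.0, 0.861, 0.509, 0.0]
contact_force: [0.2, -0.0, -2.1]
width: 0.0585
grip_force: 62.0
7.55 F [0.1 0.2 2.1] M(tool) [ 0.027  0.191 -0.033] M(w) [ 0.18  -0.068  0.033] w 0.05852847203482424 61.9805645942688
time_s: 7.72
ee_pos: [0.5775, -0.3483, 0.2077]
tool_rot: [-0.0, 0.861, 0.509, 0.0]
contact_force: [0.6, -0.2, -2.6]
width: 0.0589
grip_force: 51.5
7.7167 F [0.1 0.6 2.6] M(tool) [-0.01   0.127 -0.021] M(w) [ 0.107 -0.07   0.021] w 0.05891602035120743 51.451395750045776
```

```bash
python3 -m jog '0 0 0 0 0 0 69.4;0 0 0 0 0 0 69.4;0 0 0 0 0 0 69.4;0 0 0 0 0 0 69.4' 20; python3 -c "
from h import *;rep()
cv2.imwrite('pics/g2.png',cv2.cvtColor(eyes.get_image('scene'),cv2.COLOR_RGB2BGR))"; python3 ang.py pics/g2.png;  python3 -m jog '0 0 0 0 0 0 69.7;0 0 0 0 0 0 69.7;0 0 0 0 0 0 69.7;0 0 0 0 0 0 69.7' 20; python3 -c "
from h import *;rep()
cv2.imwrite('pics/g3.png',cv2.cvtColor(eyes.get_image('scene'),cv2.COLOR_RGB2BGR))"; python3 ang.py pics/g3.png
```

```text
time_s: 8.05
ee_pos: [0.5775, -0.3483, 0.2077]
tool_rot: [-0.0, 0.861, 0.509, 0.0]
contact_force: [-0.3, 0.8, -2.2]
width: 0.0591
grip_force: 30.4
8.05 F [ 0.6 -0.7  2.2] M(tool) [0.023 0.174 0.002] M(w) [ 0.163 -0.063 -0.002] w 0.059142264798844886 30.35556435585022
[(np.float64(0.5847150277783799), 4, -0.04), (np.float64(0.5728473134133512), 0, -0.04), (np.float64(0.5579534022930249), 0, -0.032), (np.float64(0.5446067157471981), -4, -0.032), (np.float64(0.5364192568774562), -8, -0.024), (np.float64(0.5266248757224947), 8, -0.04)]
time_s: 8.43
ee_pos: [0.5775, -0.3483, 0.2077]
tool_rot: [0.0, 0.861, 0.509, 0.0]
contact_force: [0.4, -0.2, -3.0]
width: 0.0598
grip_force: 20.0
8.4333 F [-0.   0.4  3. ] M(tool) [-0.039  0.122 -0.02 ] M(w) [ 0.088 -0.093  0.02 ] w 0.05977976750295152 20.00543922185898
[(np.float64(0.5883369335654821), 4, -0.04), (np.float64(0.5729759409004692), 0, -0.04), (np.float64(0.5621789112355149), 0, -0.032), (np.float64(0.5415574191292953), -4, -0.032), (np.float64(0.5327884958913898), -8, -0.024), (np.float64(0.531376910503345), 8, -0.04)]
```

```bash
python3 -m jog '0 0 0 0 0 0 69.9;0 0 0 0 0 0 69.9;0 0 0 0 0 0 70;0 0 0 0 0 0 70' 20; python3 -c "
from h import *;rep()
cv2.imwrite('pics/g4.png',cv2.cvtColor(eyes.get_image('scene'),cv2.COLOR_RGB2BGR))"; python3 ang.py pics/g4.png
```

```text
time_s: 8.82
ee_pos: [0.5774, -0.3485, 0.2077]
tool_rot: [0.0, 0.861, 0.509, -0.0]
contact_force: [-0.5, 0.4, -2.6]
width: 0.0603
grip_force: 8.9
8.8167 F [ 0.1 -0.7  2.6] M(tool) [0.067 0.055 0.033] M(w) [ 0.08   0.032 -0.033] w 0.06028748688042271 8.937296569347382
[(np.float64(0.5968839650857596), 44, -0.04), (np.float64(0.5843027278197714), 40, -0.04), (np.float64(0.560964360587002), 48, -0.04), (np.float64(0.5521321991527934), 36, -0.04), (np.float64(0.5421746994361102), 36, -0.032), (np.float64(0.5356047574367528), 40, -0.032)]
```

It's turning and is at about 44° now. I'll wait a little longer.

```bash
python3 -m jog '0 0 0 0 0 0 70;0 0 0 0 0 0 70;0 0 0 0 0 0 70;0 0 0 0 0 0 70' 20; python3 -c "
from h import *;rep()
cv2.imwrite('pics/g5.png',cv2.cvtColor(eyes.get_image('scene'),cv2.COLOR_RGB2BGR))"; python3 ang.py pics/g5.png
```

```text
time_s: 9.2
ee_pos: [0.5775, -0.3483, 0.2077]
tool_rot: [0.0, 0.861, 0.509, -0.0]
contact_force: [0.8, -0.5, -2.0]
width: 0.0598
grip_force: 8.6
9.2 F [-0.1  1.   2. ] M(tool) [-0.035 -0.014  0.067] M(w) [-0.029 -0.024 -0.067] w 0.059830178987450494 8.621689975261688
[(np.float64(0.486104605776737), 84, -0.04), (np.float64(0.4690739794469994), 88, -0.024), (np.float64(0.45539422153255005), 88, -0.032), (np.float64(0.45418378922135183), 84, -0.024), (np.float64(0.44856934572626206), 84, -0.032), (np.float64(0.43313595102385477), 92, -0.024)]
```

The plate hangs at about 86°. I'll clamp it and compute the hover pose above the stand.

```bash
python3 -m jog '0 0 0 0 0 0 60;0 0 0 0 0 0 60;0 0 0 0 0 0 60;0 0 0 0 0 0 60' 100; cat >> h.py <<'E'
def goal(xf,back,lean,th=88,foot=.087,zf=.0155,xo=0):
    # TCP pose: foot centre at stand (xf,0,zf) moved back along plate axis; th = plate angle in tool (deg)
    l=np.radians(lean); u=np.array([-np.sin(l),0,-np.cos(l)]); b=-np.radians(lean-(90-th))
    Rm=down(ST[2],b); f=np.array([xf,0,zf])-back*u
    w=pose(ST,f)[0]; t=np.radians(th); fo=np.array([-np.cos(t)*.124+xo,0,foot]) 
    return w-Rm.apply(fo),Rm
E
python3 -c "
from h import *;rep();g=goal(.0045,.11,30);print(g[0],delta(*g))"
```

```text
time_s: 9.58
ee_pos: [0.5775, -0.3483, 0.2077]
tool_rot: [-0.0, 0.861, 0.509, 0.0]
contact_force: [0.1, 0.3, -3.4]
width: 0.0572
grip_force: 106.8
9.5833 F [ 0.3 -0.1  3.4] M(tool) [ 0.012  0.003 -0.002] M(w) [0.008 0.009 0.002] w 0.057166882034902534 106.79127216339111
[0.51480285 0.13472775 0.18554758] (array([ 393.2, -287.4,   22.2]), array([-0.042, -0.488, -0.168]))
```

```bash
python3 -m jog '30 -22 -10 0 0 0 60;65 -48 -10 0 0 0 60;100 -73 -10 0 0 -0.05 60;135 -98 -10 0 0 -0.1 60;170 -124 -10 0 0 -0.168 60;205 -150 -10 0 -0.1 -0.168 60;240 -175 -10 -0.01 -0.2 -0.168 60;275 -200 0 -0.02 -0.3 -0.168 60;310 -227 0 -0.03 -0.4 -0.168 60;345 -252 0 -0.042 -0.488 -0.168 60;375 -274 10 -0.042 -0.488 -0.168 60;393 -287 10 -0.042 -0.488 -0.168 60' 100
python3 -m jog '0 0 0 0 0 0 60;0 0 0 0 0 0 60;0 0 0 0 0 0 60;0 0 0 0 0 0 60;0 0 0 0 0 0 60' 100
python3 - <<'E'
from h import *
rep(); g=goal(.0045,.11,30);print(delta(*g))
s=cv2.cvtColor(eyes.get_image('scene'),cv2.COLOR_RGB2BGR);cv2.imwrite('pics/h_s.png',s)
t=cv2.cvtColor(eyes.get_image('top'),cv2.COLOR_RGB2BGR);cv2.imwrite('pics/h_t.png',t)
im=np.zeros((560,800,3),np.uint8); im[:,:440]=cv2.resize(s[120:260,200:310],(440,560),interpolation=2); im[:480,440:]=cv2.resize(t[180:300,230:320],(360,480),interpolation=2)
cv2.imwrite('pics/h.png',im)
E
```

```text
time_s: 10.58
ee_pos: [0.5153, 0.1302, 0.197]
tool_rot: [0.141, 0.788, 0.566, -0.197]
contact_force: [1.0, -0.7, -3.0]
width: 0.0575
grip_force: 108.0
time_s: 11.0
ee_pos: [0.5164, 0.1239, 0.199]
tool_rot: [0.141, 0.791, 0.563, -0.197]
contact_force: [-0.2, -0.5, -3.4]
width: 0.0577
grip_force: 108.1
11.0 F [ 1.1 -0.   3.2] M(tool) [0.068 0.824 0.067] M(w) [ 0.788 -0.242 -0.09 ] w 0.057650371502354705 108.07017803192139
(array([14.9, -5.1,  7.3]), array([-0.001,  0.   , -0.003]))
```

View pics/h.png

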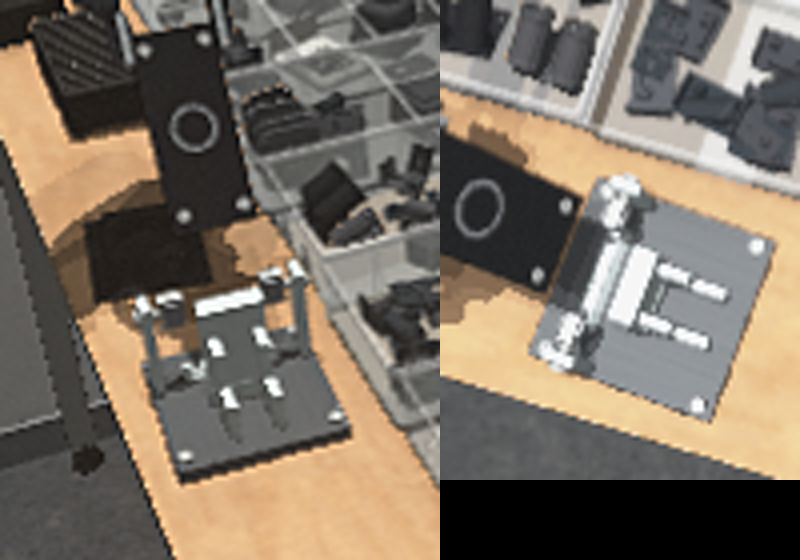

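Both views show the plate's back face with all its marks. I'll fit its full pose relative to the stand.

```bash
python3 - <<'E'
from h import *
A=lambda x,y:(200+x/4,120+y/4); B=lambda x,y:(230+(x-440)/4,180+y/4)
# plate frame: X up (long), Y = stand y, Z = X x Y  ; visible face is the one to stand -x
Rs=R.from_euler('z',ST[2])
def base(l): 
    X=np.array([np.sin(l),0,np.cos(l)]); Y=np.array([0,1.,0]); return R.from_matrix(np.c_[X,Y,np.cross(X,Y)])
# face toward stand -x: Z=X x Y=(-cos,0,sin) -> +7mm
a,b,X,Y=.0595,.0215,.07,.03
sc=[((a,b),(143,50)),((a,-b),(204,38)),((-a,b),(184,216)),((-a,-b),(244,203)),((0,0),(194,127)),((-X,Y),(163,228)),((-X,-Y),(258,213))]
tp=[((-a,-b),(566,206)),((-a,b),(537,275)),((0,0),(479,209)),((-X,-Y),(581,198)),((-X,Y),(550,292))]
PS=np.array([(*p,.007) for p,_ in sc]); US=np.array([A(*q) for _,q in sc]); PT=np.array([(*p,.007) for p,_ in tp]); UT=np.array([B(*q) for _,q in tp])
R0=base(np.radians(30)); S=np.array([ST[0],ST[1],0])
def W(v,P): return Rs.apply((R0*R.from_rotvec(v[3:])).apply(P)+v[:3])+S
f=lambda v:np.concatenate([(proj('scene',W(v,PS))-US).ravel(),(proj('top',W(v,PT))-UT).ravel()])
r=least_squares(f,[.1,0,.17,0,0,0],x_scale=[.01]*3+[.1]*3,loss='soft_l1')
Q=R0*R.from_rotvec(r.x[3:]); M=Q.as_matrix()
print('centre(stand)',r.x[:3].round(4),'res',r.fun.round(1)); print('X',M[:,0].round(3),'Y',M[:,1].round(3),'lean',np.degrees(np.arctan2(M[0,0],M[2,0])))
foot=r.x[:3]-.07*M[:,0]; print('foot',foot.round(4))
s,p,Rm=tool(); fw=Rs.apply(foot)+S; print('foot in tool',Rm.inv().apply(fw-p).round(4),'X in tool',Rm.inv().apply(Rs.apply(M[:,0])).round(3))
E
```

```text
centre(stand) [ 0.0818 -0.0053  0.1824] res [-0.2 -1.  -0.1 -0.6 -0.2  0.1 -0.1  0.2 -0.1 -0.3  2.9  1.5  0.2  0.8
 -0.2 -0.2  0.6  0.4 -0.6 -0.5  0.4 -0.2 -0.7  1. ]
X [ 0.608 -0.005  0.794] Y [-0.046  0.998  0.041] lean 37.45784552611815
foot [ 0.0392 -0.005   0.1269]
foot in tool [-0.0153  0.0003  0.0896] X in tool [ 0.164  0.004 -0.986]
```

```bash
cat >> h.py <<'E'
FT=np.array([-.0153,.0003,.0896])
def goal2(xf,back,lean,zf=.0155):
    l=np.radians(lean); u=np.array([-np.sin(l),0,-np.cos(l)])
    Rm=down(ST[2],-np.radians(lean-9.4)); w=pose(ST,np.array([xf,0,zf])-back*u)[0]
    return w-Rm.apply(FT),Rm
E
python3 -c "
from h import *
for b in(.09,.015,0): g=goal2(.005,b,32);print(g[0].round(4),delta(*g))"
```

```text
[0.5136 0.1321 0.1687] (array([19.9, -5.2, 23.6]), array([-0.001,  0.094, -0.002]))
[0.5007 0.0945 0.1051] (array([14.6, -5.1, 98.4]), array([-0.001,  0.094, -0.002]))
[0.4981 0.087  0.0923] (array([ 13.6,  -5.1, 113.4]), array([-0.001,  0.094, -0.002]))
```

```bash
python3 -m jog '20 -5 10 0 0.05 0 60;20 -5 24 0 0.094 0 60;18 -5 50 0 0.094 0 60;16 -5 75 0 0.094 0 60;15 -5 93 0 0.094 0 60;15 -5 93 0 0.094 0 60;15 -5 93 0 0.094 0 60;15 -5 93 0 0.094 0 60' 100
python3 -c "
from h import *
rep()
for b in(.02,.0): g=goal2(.005,b,32);print(g[0].round(4),delta(*g))"
```

```text
time_s: 11.77
ee_pos: [0.5026, 0.099, 0.1102]
tool_rot: [0.114, 0.798, 0.57, -0.159]
contact_force: [0.4, 0.2, -1.6]
width: 0.0577
grip_force: 107.9
11.7667 F [0.9 0.3 1.4] M(tool) [-0.039  0.725  0.015] M(w) [ 0.672 -0.275  0.002] w 0.05767841568465973 107.90375232696533
[0.5015 0.097  0.1093] (array([-1.7, -0.3,  1.7]), array([ 0.001, -0.001, -0.001]))
[0.4981 0.087  0.0923] (array([-5. , -0.4, 21.5]), array([ 0.001, -0.001, -0.001]))
```

```bash
python3 -m jog '-2 0 6 0 0 0 60;-4 0 12 0 0 0 60;-5 0 17 0 0 0 60;-5 0 17 0 0 0 60' 100
python3 -c "
from h import *
rep();g=goal2(.005,0,32);print(delta(*g))"
```

```text
time_s: 12.1
ee_pos: [0.4972, 0.087, 0.095]
tool_rot: [0.114, 0.798, 0.57, -0.16]
contact_force: [-0.4, -0.3, -2.6]
width: 0.0576
grip_force: 108.0
12.1 F [ 0.6 -0.3  2.5] M(tool) [0.06  0.693 0.022] M(w) [ 0.671 -0.181 -0.045] w 0.057593809926756154 107.97614693641663
(array([1.3, 0.8, 2.3]), array([-0.001,  0.002, -0.   ]))
```

No contact yet. I'll go on in small steps.

```bash
python3 -m jog '0 0 2 0 0 0 60;1 1 4 0 0 0 60;1 1 4 0 0 0 60' 100; python3 -c "
from h import *
rep()"
python3 -m jog '0 0 1.5 0 0 0 60;0 0 3 0 0 0 60;0 0 3 0 0 0 60' 100; python3 -c "
from h import *
rep();g=goal2(.005,0,32);print(delta(*g))"
```

```text
time_s: 12.35
ee_pos: [0.4989, 0.0896, 0.0927]
tool_rot: [0.113, 0.798, 0.57, -0.159]
contact_force: [-4.8, 9.6, 20.1]
width: 0.0578
grip_force: 110.5
12.35 F [ -0.7  -7.7 -21.4] M(tool) [ 2.687 -0.062  0.097] M(w) [ 0.732  2.335 -1.117] w 0.05781492245176528 110.50162553787231
time_s: 12.6
ee_pos: [0.4995, 0.0911, 0.0914]
tool_rot: [0.112, 0.798, 0.571, -0.157]
contact_force: [-8.0, 20.2, 41.0]
width: 0.0579
grip_force: 112.8
12.6 F [ -0.2 -14.1 -44.2] M(tool) [ 4.528 -0.228  0.223] M(w) [ 1.107  3.961 -1.92 ] w 0.05787538704252412 112.81233787536621
(array([-4.4, -0. ,  0.8]), array([ 0.001, -0.006,  0.002]))
```

The foot is down on the base; the height matches and 41 N came on. I'll ease off before tilting it home.

```bash
python3 -m jog '0 0 -2 0 0 0 60;0 0 -4 0 0 0 60;0 0 -4 0 0 0 60' 100
python3 - <<'E'
from h import *
rep()
for l,x in((32,5),(26,5.5),(20,6),(15,6.5),(10,7),(5,7),(0,7),(-1,7)):
    g=goal2(x/1e3,0,l,.012+.007*np.sin(np.radians(l))); print(l,*delta(*g))
E
```

```text
time_s: 12.85
ee_pos: [0.4986, 0.0886, 0.0934]
tool_rot: [0.113, 0.798, 0.57, -0.159]
contact_force: [-5.2, 7.0, 12.1]
width: 0.0578
grip_force: 109.5
12.85 F [ -0.1  -7.2 -13. ] M(tool) [1.84  0.218 0.101] M(w) [ 0.744  1.5   -0.8  ] w 0.05780996153924139 109.52760457992554
32 [-1.2  0.1  1.5] [-0.001 -0.001  0.001]
26 [-9.9  0.   0.8] [-0.001  0.104  0.001]
20 [-18.7   0.    1.1] [-0.001  0.209  0.001]
15 [-26.    0.    2.1] [-0.001  0.296  0.001]
10 [-33.1   0.    3.8] [-0.001  0.383  0.001]
5 [-40.5   0.    6.4] [-0.001  0.471  0.001]
0 [-47.7   0.    9.6] [-0.001  0.558  0.001]
-1 [-49.2   0.   10.3] [-0.001  0.575  0.   ]
```

```bash
python3 -m jog '-4 -1 0 0 0.05 0 60;-9 -1 0 0 0.104 0 60;-14 -1 0 0 0.156 0 60;-18 -1 0 0 0.209 0 60;-22 -1 0.5 0 0.25 0 60;-25 -1 1 0 0.296 0 60;-25 -1 1 0 0.296 0 60' 100
python3 - <<'E'
from h import *
rep()
for l,x in((15,6.5),(10,7),(5,7),(0,7),(-1,7)):
    g=goal2(x/1e3,0,l,.012+.007*np.sin(np.radians(l))); print(l,*delta(*g))
E
```

```text
time_s: 13.43
ee_pos: [0.4899, 0.0635, 0.1024]
tool_rot: [0.028, 0.814, 0.579, -0.039]
contact_force: [-1.8, 1.8, 4.9]
width: 0.0572
grip_force: 108.9
13.4333 F [ 0.7 -2.3 -5. ] M(tool) [ 0.742  0.461 -0.093] M(w) [0.681 0.554 0.022] w 0.05715677664568105 108.87284874916077
15 [1.8 0.1 0.8] [ 0.    -0.002 -0.004]
10 [-5.5  0.2  0.3] [ 0.     0.085 -0.004]
5 [-13.4   0.2   0.6] [ 0.     0.172 -0.004]
0 [-21.2   0.2   1.6] [ 0.001  0.26  -0.004]
-1 [-22.8   0.2   1.9] [ 0.001  0.277 -0.004]
```

```bash
python3 -m jog '-4 0 0 0 0.04 0 60;-8 0 0 0 0.085 0 60;-12 0 0.5 0 0.13 0 60;-16 0 1 0 0.172 0 60;-20 0 1.5 0 0.22 0 60;-23 0 2 0 0.26 0 60;-24 0 2 0 0.26 0 60;-24 0 2 0 0.26 0 60' 100
python3 - <<'E'
from h import *
rep()
for l,x in((0,7),(-1,7)):
    g=goal2(x/1e3,0,l,.012+.007*np.sin(np.radians(l))); print(l,*delta(*g))
E
```

```text
time_s: 14.1
ee_pos: [0.4842, 0.0459, 0.1033]
tool_rot: [-0.048, 0.81, 0.58, 0.068]
contact_force: [-0.6, 12.7, 11.4]
width: 0.0576
grip_force: 112.3
14.1 F [13.6 -4.6 -9.3] M(tool) [ 0.886  2.661 -0.13 ] M(w) [ 2.793 -0.052  0.28 ] w 0.05762183876380688 112.31583952903748
0 [-2.8 -0.2 -0.1] [ 0.001 -0.002  0.002]
-1 [-4.4 -0.2 -0.2] [0.001 0.015 0.002]
```

```bash
python3 -m jog '-3 0 0 0 0 0 60;-6 0 0 0 0.01 0 60;-6 0 0 0 0.01 0 60' 100
python3 - <<'E'
from h import *
rep()
for l,x in((0,7),(-1,7)):
    g=goal2(x/1e3,0,l,.012+.007*np.sin(np.radians(l))); print(l,*delta(*g))
E
```

```text
time_s: 14.35
ee_pos: [0.4843, 0.046, 0.1033]
tool_rot: [-0.052, 0.808, 0.582, 0.075]
contact_force: [8.4, 33.7, 9.8]
width: 0.0576
grip_force: 110.9
14.35 F [35.9 -2.7 -3.4] M(tool) [0.772 6.991 0.139] M(w) [ 6.878 -1.478  0.023] w 0.057577964138337386 110.86461424827576
0 [-2.9 -0.2 -0.1] [ 0.001 -0.018  0.007]
-1 [-4.5 -0.3 -0.3] [ 0.001 -0.001  0.008]
```

The plate stopped hard at 36 N against the back plate. I'll ease off, press down, then release.

```bash
python3 -m jog '3 0 0 0 0 0 60;3 0 2 0 0 0 60;3 0 4 0 0 0 60;3 0 4 0 0 0 60' 100
python3 -c "
from h import *
rep(); g=goal2(.007,0,0,.012); print(delta(*g))"
```

```text
time_s: 14.68
ee_pos: [0.4849, 0.0462, 0.1029]
tool_rot: [-0.052, 0.809, 0.581, 0.075]
contact_force: [-14.3, 13.9, 66.7]
width: 0.0577
grip_force: 118.5
14.6833 F [ 20.5 -17.9 -64.1] M(tool) [ 5.328  4.147 -0.012] M(w) [5.604 3.633 0.986] w 0.05766161030955713 118.46593022346497
(array([-3.2, -0.7, -0.6]), array([ 0.002, -0.018,  0.005]))
```

It's down on the base. Easing off, opening, then retracting.

```bash
python3 -m jog '1 -1 -2 0 0 0 60;2 -1.5 -4.5 0 0 0 60;2 -1.5 -4.5 0 0 0 72;2 -1.5 -4.5 0 0 0 80;2 -1.5 -4.5 0 0 0 100;2 -1.5 -4.5 0 0 0 100;2 -1.5 -4.5 0 0 0 100;2 -1.5 -4.5 0 0 0 100' 100
python3 -c "
from h import *
rep()"
python3 -m jog '2 -1.5 -30 0 0 0 100;2 -1.5 -60 0 0 0 100;2 -1.5 -95 0 0 0 100;-30 -1.5 -125 0 0 0 100;-65 -1.5 -130 0 0 0 100;-100 -1.5 -130 0 0 0 100;-130 -1.5 -130 0 0 0 100;-130 -1.5 -130 0 0 0 100;-130 -1.5 -130 0 0 0 100' 
python3 - <<'E'
from h import *
rep()
s=cv2.cvtColor(eyes.get_image('scene'),cv2.COLOR_RGB2BGR);cv2.imwrite('pics/i_s.png',s)
t=cv2.cvtColor(eyes.get_image('top'),cv2.COLOR_RGB2BGR);cv2.imwrite('pics/i_t.png',t)
im=np.zeros((600,800,3),np.uint8); im[:,:400]=cv2.resize(s[120:240,220:300],(400,600),interpolation=2); im[:500,400:]=cv2.resize(t[200:300,240:320],(400,500),interpolation=2)
cv2.imwrite('pics/i.png',im)
E
```

```text
time_s: 15.35
ee_pos: [0.4806, 0.0418, 0.1018]
tool_rot: [-0.05, 0.811, 0.579, 0.069]
contact_force: [-0.4, 0.2, 0.0]
width: 0.0853
grip_force: 0.0
15.35 F [ 0.1 -0.4 -0. ] M(tool) [-0.021 -0.171  0.047] M(w) [-0.166  0.044 -0.05 ] w 0.08527294244711643 0.0
time_s: 16.1
ee_pos: [0.4298, -0.1011, 0.2078]
tool_rot: [-0.05, 0.812, 0.577, 0.069]
contact_force: [0.3, -0.4, 0.3]
width: 0.0853
grip_force: 0.0
16.1 F [-0.2  0.4 -0.4] M(tool) [ 0.002 -0.1   -0.048] M(w) [-0.097  0.027  0.048] w 0.0853367211080571 0.0
```

View pics/i.png

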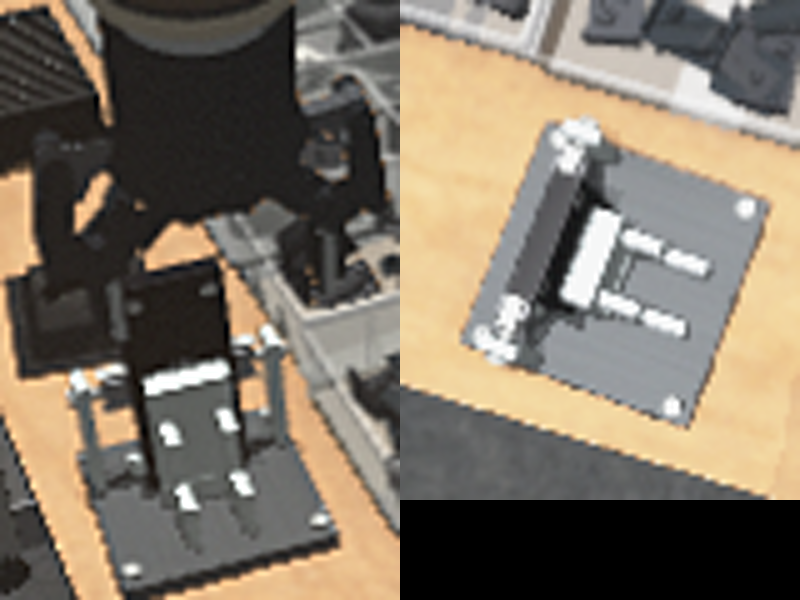

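The plate is standing in the gate: top end face near (510–600,180–290) in the top crop, back-face top corners near (125,283) and (220,263) in the scene crop. I'll check the pose numerically.

```bash
python3 - <<'E'
from h import *
S=lambda p:((p-[220,120])*5).round(); T=lambda p:((p-[240,200])*5+[400,0]).round()
def cor(dx,lean,dz,dy=0):
    l=np.radians(lean); u=np.array([np.sin(l),0,np.cos(l)]); n=np.array([np.cos(l),0,-np.sin(l)])
    top=np.array([.007+dx,dy,.012+dz])+.14*u
    return np.array([top+s*.007*n+[0,y,0] for s,y in((-1,.03),(-1,-.03),(1,-.03),(1,.03))])
for k in((0,0,0),(0,2,0),(0,4,0),(0,0,4),(0,10,0)):
    w=pose(ST,cor(*k)); print(k,'scene',S(proj('scene',w)).tolist(),'top',T(proj('top',w)).tolist())
w=pose(ST,[(0,.023,.094),(0,-.023,.094),(-.016,-.023,.094),(-.016,.023,.094)]);print('back scene',S(proj('scene',w)).tolist(),'top',T(proj('top',w)).tolist())
t=cv2.imread('pics/i_t.png',0); print(t[236:260,260:284])
E
```

```text
(0, 0, 0) scene [[116.0, 297.0], [226.0, 273.0], [220.0, 259.0], [111.0, 283.0]] top [[539.0, 304.0], [589.0, 178.0], [560.0, 167.0], [510.0, 293.0]]
(0, 2, 0) scene [[114.0, 292.0], [224.0, 268.0], [218.0, 255.0], [109.0, 279.0]] top [[529.0, 301.0], [579.0, 174.0], [550.0, 164.0], [500.0, 289.0]]
(0, 4, 0) scene [[112.0, 287.0], [222.0, 263.0], [215.0, 251.0], [107.0, 275.0]] top [[519.0, 297.0], [569.0, 171.0], [540.0, 160.0], [490.0, 286.0]]
(0, 0, 4) scene [[825.0, 4696.0], [752.0, 4771.0], [762.0, 4821.0], [835.0, 4745.0]] top [[871.0, 437.0], [858.0, 473.0], [867.0, 476.0], [879.0, 440.0]]
(0, 10, 0) scene [[107.0, 274.0], [215.0, 251.0], [209.0, 241.0], [102.0, 264.0]] top [[489.0, 285.0], [539.0, 159.0], [512.0, 149.0], [461.0, 274.0]]
back scene [[143.0, 381.0], [225.0, 362.0], [232.0, 378.0], [150.0, 398.0]] top [[561.0, 297.0], [597.0, 206.0], [628.0, 218.0], [592.0, 309.0]]
[[212 213 216 214 152 151 152 152 150 125  95  87  89  90  95 104  38  43
   65  70  96 152 152 151]
 [208 211 211 185 146 152 150 151 148  93  89  88  88  92  95  92  22  31
   46  62  84 134 136 151
[... 1524 characters left out ...]
52 153 102  93  93  96  99  96  72  26  24  26  61 205 246 246 246
  246 246 245 103 102 109]
 [154 154 126 106  91  93  96  98 110  35  23  22  30  88 211 246 246 246
  246 246 199 102 101 112]
 [153 155  96  94  93  95  98  99  94  38  26  24  56 210 245 246 246 246
  246 246 114 102 103 114]
 [153 127  99  94  94  95  98  98  60  53  22  26  65 214 246 246 246 246
  246 226 101 100 109 163]
 [153 109  94  94  96  98  97 106  42  54  26  36 142 245 246 246 246 246
  246 144 102 103 118 172]
 [154 126  96  94  97  99 100  74  62  32  25  53 205 246 246 246 246 246
  246 119 228 200 129 129]
 [200 220 242 215 115 107 116  33  32  28  24  36 143 239 246 246 246 246
  214 132 246 245 244 243]]
```

```bash
python3 - <<'E'
from h import *
s=cv2.imread('pics/i_s.png',0)
print(s[164:182,250:264]); print(s[190:202,250:264])
for dz in(0,.004):
    w=pose(ST,[(.014,.03,.152+dz),(.014,-.03,.152+dz),(0,.03,.152+dz),(0,-.03,.152+dz)]);print(dz,proj('scene',w).round(1).tolist())
w=pose(ST,[(0,.023,.094),(0,-.023,.094),(-.016,-.023,.094),(-.016,.023,.094)]);print('back',proj('scene',w).round(1).tolist())
E
```

```text
[[ 30  29  26  42 100 114  70  44  44  78  95 141 162 160]
 [ 30  25  39 123 200 212 159 129 128 184 138  84 133 153]
 [ 25  20 115 198 205 200 195 197 196 193 196 107 115 149]
 [ 25  88 186 203 195 194 191 189 189 190 194 125  74 131]
 [ 69 182 201 195 191 192 191 191 189 188 189 195 131 122]
 [143 187 191 189 189 192 197 196 195 192 192 193 198 132]
 [194 191 187 191 193 195 197 202 204 203 193 189 187 105]
 [200 191 188 192 197 198 198 204 200 199 141  96  70  83]
 [204 193 190 190 195 161 116 107  63  22  25  29  28  84]
 [198 164 119  78  37  23  25  30  36  40  39  41  35  28]
 [ 39  23  28  34  36  41  40  39  42  47  40  34  29  14]
 [ 39  42  40  40  44  46  40  34  29  29  28  29  28  15]
 [ 42  46  42  33  31  27  32  30  30  28  28  44  51  27]
 [ 26  28  29  29  28  31  31  29  29  27  59  87  93  50]
 [ 29  31  28  31  32  30  32  28  28  27  90  93  83  47]
 [ 32  32  33  32  29  33  29  32  32  27  33  36  29  22]
 [ 31  31  34  30  28  31  30  30  27  30  30  28  25  27]
 [ 30  33  30  32  33  30  33  29  33  31  33  30  32  27]]
[[ 33  32  32  30  30  31  28  27  29
[... 179 characters left out ...]
88 255 255 255 255]
 [ 38 107 133 147 175 181 252 255 255 254 253 252 253 254]
 [158 254 255 255 255 255 252 252 252 252 249 254 254 249]
 [255 254 253 251 253 250 249 253 254 237 154  83  68  74]
 [255 253 253 254 255 236 146  81  70  75  84  87  90  94]
 [255 234 141  79  70  75  81  89  90  92  92  95  96  98]
 [ 80  78  84  89  91  91  93  94  94  95  96  96  95  97]
 [ 96  96  96  95  96  95  95  95  96  96  96  96  95  91]
 [ 99  98  99  95  97  96  95  96  95  96  96  96  93 110]]
0 [[242.1, 176.7], [263.9, 171.8], [243.2, 179.5], [265.3, 174.6]]
0.004 [[241.9, 175.4], [263.8, 170.6], [243.0, 178.3], [265.1, 173.4]]
back [[248.7, 196.1], [264.9, 192.3], [266.4, 195.6], [250.0, 199.5]]
```

The plate is parallel to the back plate, but its height reads about 2 mm high with similar uncertainty; opening the pads may have dragged it up. I'll press it down from above with shut fingers.

```bash
python3 -c "
from h import *
for z in (.2,.152): print(delta(pose(ST,[.0095,0,z])[0],down(ST[2])))"
```

```text
(array([150.1,   3.8,  33.9]), array([-0.   , -0.171, -0.   ]))
(array([141.9,   3.8,  81.2]), array([-0.   , -0.171, -0.   ]))
```

```bash
python3 -m jog '0 0 0 0 0 0 0;0 0 0 0 0 0 0;30 1 5 0 -0.1 0 0;65 2 10 0 -0.171 0 0;100 3 20 0 -0.171 0 0;130 4 28 0 -0.171 0 0;150 4 34 0 -0.171 0 0;150 4 34 0 -0.171 0 0;150 4 34 0 -0.171 0 0;150 4 34 0 -0.171 0 0' 40
python3 -c "
from h import *
rep();print(delta(pose(ST,[.0095,0,.152])[0],down(ST[2])))"
```

```text
time_s: 17.03
ee_pos: [0.4839, 0.0441, 0.1998]
tool_rot: [0.0, 0.814, 0.581, -0.0]
contact_force: [0.4, -0.3, -0.2]
width: 0.0
grip_force: 0.0
17.0333 F [-0.2  0.5  0.2] M(tool) [-0.05  -0.054 -0.018] M(w) [-0.067 -0.03   0.018] w 1.7197809913606184e-05 0.0
(array([ 1.1, -0.1, 47.8]), array([-0.   ,  0.001,  0.   ]))
```

```bash
python3 -m jog '1 0 20 0 0 0 0;1 0 38 0 0 0 0;1 0 42 0 0 0 0;1 0 44 0 0 0 0;1 0 44 0 0 0 0'; python3 -c "
from h import *
rep()"; python3 -m jog '0 0 1.5 0 0 0 0;0 0 3 0 0 0 0;0 0 3 0 0 0 0'; python3 -c "
from h import *
rep()"
```

```text
time_s: 17.45
ee_pos: [0.4844, 0.0446, 0.1562]
tool_rot: [0.0, 0.814, 0.581, -0.0]
contact_force: [1.1, 0.4, 0.4]
width: 0.0002
grip_force: 0.0
17.45 F [ 0.8  0.9 -0.4] M(tool) [-0.029 -0.003 -0.04 ] M(w) [-0.012 -0.026  0.04 ] w 0.00020218896952019658 0.0
time_s: 17.7
ee_pos: [0.4847, 0.0454, 0.1533]
tool_rot: [0.0, 0.814, 0.581, 0.0]
contact_force: [0.7, -0.4, 0.1]
width: -0.0003
grip_force: 0.0
17.7 F [-0.2  0.8 -0.1] M(tool) [-0.05  -0.03   0.008] M(w) [-0.045 -0.038 -0.008] w -0.00032659815543553266 0.0
```

```bash
python3 -m jog '0 0 1.5 0 0 0 0;0 0 3 0 0 0 0;0 0 3 0 0 0 0'; python3 -c "
from h import *
rep()"
```

```text
time_s: 17.95
ee_pos: [0.4843, 0.0454, 0.1497]
tool_rot: [0.0, 0.814, 0.581, -0.0]
contact_force: [-1.2, 0.2, -0.5]
width: 0.0
grip_force: 0.0
17.95 F [-0.2 -1.2  0.5] M(tool) [ 0.024  0.003 -0.025] M(w) [0.011 0.022 0.025] w 2.1403058505397323e-06 0.0
```

```bash
python3 -m jog '0 0 1.5 0 0 0 0;0 0 3 0 0 0 0;0 0 3 0 0 0 0'; python3 -c "
from h import *
rep()"; python3 -m jog '0 0 1.5 0 0 0 0;0 0 3 0 0 0 0;0 0 3 0 0 0 0'; python3 -c "
from h import *
rep()
cv2.imwrite('pics/j_s.png',cv2.cvtColor(eyes.get_image('scene'),cv2.COLOR_RGB2BGR)); s=cv2.imread('pics/j_s.png',0); print(s[160:182,246:270])
print(proj('scene',tool()[1]))"
```

```text
time_s: 18.2
ee_pos: [0.4843, 0.0454, 0.1466]
tool_rot: [0.0, 0.814, 0.581, -0.0]
contact_force: [-0.8, -0.1, 0.8]
width: 0.0003
grip_force: 0.0
18.2 F [-0.3 -0.7 -0.8] M(tool) [0.012 0.011 0.029] M(w) [ 0.014  0.007 -0.029] w 0.0002531535386807616 0.0
time_s: 18.45
ee_pos: [0.4843, 0.0454, 0.1436]
tool_rot: [0.0, 0.814, 0.581, -0.0]
contact_force: [-0.3, -1.3, -0.5]
width: -0.0002
grip_force: 0.0
18.45 F [-1.3  0.2  0.5] M(tool) [-0.023  0.056  0.021] M(w) [ 0.045 -0.04  -0.021] w -0.00023916681217830496 0.0
[[ 64  24  28  31  39  42  38  65  63  37  23  56  80 135 148 148 141 114
  121 129 125 125 110 103]
 [122  21  30  41  69  64  33  73  89  53  17  92  63 118 148 148 150 108
   74 106 124 109  91  87]
 [132  41  26  43  77  77  42  69  86  52  21  95  97  81 130 148 149 126
   86  79 108 131 105  87]
 [146  60  22  33  75  86  46  50  81  58  26  84 187 117 114 146 147 150
  131  92  84 142 122  90]
 [143  56  23  24  71  85  49  41  76  59  26  40 177 133  75 122 145 147
  152 118  87 114 126 107]
 [151  64  21  26  68  85  56  46  78  66  32   6 173 199 132  78 129 149
  149 
[... 967 characters left out ...]
  32  30  29  30  30  28  27  27  18
   75 171 195 126  47 100]
 [ 29  29  32  29  30  30  29  31  31  30  29  32  29  27  30  47  49  28
   72 175 195 188 129  95]
 [ 32  28  33  30  30  30  29  29  31  28  29  29  30  29  52  82  90  47
   30 168 193 183 184 128]
 [ 29  27  29  29  30  27  31  32  31  31  32  31  29  28  71  82  84  49
    4 169 195 185 183 138]
 [ 34  33  29  30  33  29  31  31  31  27  30  30  30  29  35  33  28  23
    9 164 194 185 181 184]
 [ 62  56  35  26  30  27  30  30  28  33  31  29  30  28  28  30  30  28
   12 115 176 187 181 178]
 [ 89  87  52  26  29  27  32  32  30  28  32  31  33  30  32  29  30  26
   15  76 169 189 184 183]]
[[253.91674573 177.58365011]]
```

The image shows the real fingertip ending about 3 px above the plate top (TCP reads low, as at the grasp). I'll continue down in checked steps.

```bash
python3 -m jog '0 0 2 0 0 0 0;0 0 4 0 0 0 0;0 0 4 0 0 0 0'; python3 -m jog '0 0 1.5 0 0 0 0;0 0 3 0 0 0 0;0 0 3 0 0 0 0';python3 -c "
from h import *
rep()"
```

```text
time_s: 18.75
ee_pos: [0.4842, 0.0454, 0.1395]
tool_rot: [-0.0, 0.814, 0.581, -0.0]
contact_force: [-0.1, -0.0, 0.6]
width: 0.0004
grip_force: 0.0
time_s: 19.0
ee_pos: [0.4843, 0.0454, 0.1366]
tool_rot: [0.0, 0.814, 0.581, -0.0]
contact_force: [-0.2, -0.1, 0.9]
width: 0.0002
grip_force: 0.0
19.0 F [-0.1 -0.2 -0.9] M(tool) [0.011 0.027 0.068] M(w) [ 0.03   0.002 -0.068] w 0.0001554232017035488 0.0
```

```bash
python3 -m jog '0 0 1 0 0 0 0;0 0 2 0 0 0 0;0 0 2 0 0 0 0'|grep -E 'pos|contact'; python3 -m jog '0 0 1 0 0 0 0;0 0 2 0 0 0 0;0 0 2 0 0 0 0'|grep -E 'pos|contact'
```

```text
ee_pos: [0.4844, 0.0454, 0.1347]
contact_force: [-0.0, 0.1, 0.1]
ee_pos: [0.4844, 0.0454, 0.1327]
contact_force: [-0.6, -0.1, -0.7]
```

```bash
python3 -c "
from h import *
cv2.imwrite('pics/k_s.png',cv2.cvtColor(eyes.get_image('scene'),cv2.COLOR_RGB2BGR)); s=cv2.imread('pics/k_s.png',0); print(s[164:184,243:262])
t=cv2.cvtColor(eyes.get_image('top'),cv2.COLOR_RGB2BGR);cv2.imwrite('pics/k_t.png',t)
o=cv2.imread('pics/i_s.png',0); d=abs(s.astype(int)-o)[170:185,243:262]; print(d)"
```

```text
[[128 201 192 137  64  28  33  44  60  43  45  80  68  35  39 180 133  76
  121]
 [206 200 206 154  64  20  27  73  88  58  44  78  65  34   8 174 200 130
   79]
 [196 196 203 187  97  21  29  57  81  63  38  75  71  36  12 163 194 192
  106]
 [192 194 199 214 119  20  27  46  77  65  38  73  78  45  11 126 182 191
  124]
 [194 194 197 207 117  17  29  45  78  77  39  70  88  50  13 121 181 192
  192]
 [191 197 199 208 133  39  24  34  74  86  47  68  85  53  16  87 179 194
  190]
 [123 189 198 202 147  63  24  27  72  87  48  51  81  60  24  84 187 197
  185]
 [ 16 133 129 117  98  53  28  28  71  85  56  42  77  65  35  43 177 138
   85]
 [ 40  31  42  48  54  48  36  27  55  80  64  48  78  66  36  21  16  13
   13]
 [ 50  35  34  54  59  48  37  30  48  80  63  38  75  68  37  22  28  26
   25]
 [ 50  36  31  54  45  41  34  26  56  83  68  40  70  75  45  29  27  30
   31]
 [ 41  32  30  25  25  28  28  28  40  74  71  40  44  49  37  29  29  29
   30]
 [ 30  30  31  33  30  27  33  30  27  40  34  27  29  26  30  30  29  31
   45]
 [ 30  31  28  29  31  33  31  28  28  30  28  
[... 1036 characters left out ...]
  12  19   2   1   4   2   6   0   0   1   3
    1]
 [ 49  16   9  21  15   6   1   2   0   1   1   1   1   3   1   2   2   7
    7]
 [ 60  21   6   1   2   1   1   0   0   2   2   2   0   1   4   0   2  22
   11]
 [ 60  17   1   3   1   3   4   3   4   1   4   3   0   1   1   2   1   0
    0]
 [ 59  29   2   1   5   2   2   4   1   7   2   5   4   2   1   1   1   0
    1]
 [ 54  35  12   0   1   2   1   0   1   2   2   2   3   3   0   1   1   0
    2]
 [ 54  38   6   5   1   1   0   2   1   0   2   0   2   2   2   1   2   0
    4]
 [ 49  39   9   1   3   3   2   2   4   5   2   1   1   2   1   1   2   0
    4]
 [ 46  50  15   3   1   4   1   2   4   1   1   1   2   5   2   2   2   3
    3]]
```

The fingertip now overlaps the plate's top face (rows 172–175), so contact is close.

```bash
for i in 1; do python3 -m jog '0 0 1 0 0 0 0;0 0 2 0 0 0 0;0 0 2 0 0 0 0'|grep -E 'pos|contact'; done; python3 -m jog '0 0 1 0 0 0 0;0 0 2 0 0 0 0;0 0 2 0 0 0 0'|grep -E 'pos|contact'
```

```text
ee_pos: [0.4845, 0.0454, 0.1309]
contact_force: [0.0, 1.1, 0.7]
ee_pos: [0.4854, 0.0452, 0.1298]
contact_force: [-0.5, -1.7, 10.3]
```

```bash
python3 -m jog '0 0 1 0 0 0 0;0 0 2 0 0 0 0;0 0 2 0 0 0 0'|grep -E 'pos|contact'; python3 -m jog '0 0 0.7 0 0 0 0;0 0 0.7 0 0 0 0'|grep -E 'pos|contact'
```

```text
ee_pos: [0.4865, 0.0457, 0.1296]
contact_force: [-7.0, -0.4, 35.2]
ee_pos: [0.487, 0.0459, 0.1296]
contact_force: [-9.8, -0.3, 41.3]
```

It's a hard stop at 41 N, so the plate is seated on the base. I'll retract and do a final check.

```bash
python3 -m jog '0 0 -3 0 0 0 0;0 0 -30 0 0 0 0;0 0 -65 0 0 0 0;0 0 -100 0 0 0 0;-40 0 -110 0 0 0 0;-80 0 -110 0 0 0 0;-120 0 -110 0 0 0 0;-150 0 -110 0 0 0 0;-150 0 -110 0 0 0 0;-150 0 -110 0 0 0 0;-150 0 -110 0 0 0 0;-150 0 -110 0 0 0 0'
python3 - <<'E'
from h import *
s=cv2.cvtColor(eyes.get_image('scene'),cv2.COLOR_RGB2GRAY);t=cv2.cvtColor(eyes.get_image('top'),cv2.COLOR_RGB2GRAY)
o=cv2.imread('pics/i_t.png',0); print('plate top diff',abs(t[225:275,255:285].astype(int)-o[225:275,255:285]).mean(), 'hood diff',abs(t[210:262,178:232].astype(int)-cv2.imread('pics/top0.png',0)[210:262,178:232]).mean())
print(t[240:256:5,258:282]); print(s[170:176,250:262])
E
```

```text
time_s: 21.52
ee_pos: [0.4361, -0.0953, 0.2361]
tool_rot: [-0.0, 0.813, 0.582, -0.0]
contact_force: [0.8, 0.4, 0.8]
width: 0.0003
grip_force: 0.0
plate top diff 4.888 hood diff 4.913817663817664
[[206 207 208 206 187 149 147 146 145 144  95  87  86  85  90  90  83  42
   46  24  21  24  29  65]
 [199 199 178 149 147 148 148 146  94  90  88  89  91  92  87  20  22  21
   66 184 244 246 246 246]
 [177 147 146 148 149 149  90  91  88  90  93  93  91  22  20  22  47 144
  244 246 246 246 246 245]
 [146 147 148 150  89  91  91  92  94  95  91  35  34  22  55 202 244 246
  246 246 246 245 110  98]]
[[189 184 184 188 190 193 201 189 110  28  30  70]
 [191 184 185 188 193 197 205 212 158  80  60  76]
 [199 192 195 189 188 192 201 173 130 118  81  70]
 [197 191 193 138 103  78  38  25  31  34  38  58]
 [ 93  61  22  23  30  35  35  42  40  39  41  49]
 [ 37  39  39  43  40  42  44  44  40  34  29  27]]
```

The plate top settled about 2 mm lower, and its gap to the back plate matches the upright prediction. Handing in.

```bash
python3 -c "
from plant import close_job
print(close_job())"
```

```text
the job is handed in; nothing more can be done
None
```

I handed the job in at about 21.6 s with the plate standing on its own in the stand: foot on the base, upright against the back plate, and the robot clear of everything. The hand-in gave no verdict; the arm never went near the hood or tape, but I took no precise final measurement of either.

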